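Close the tea canister and take off its measuring cap

TASK

Pick up the stopper together with the copper measuring cap nested over it, plug downward, and lower it (do not drop it) fully home in the mouth of the blue tea canister, and let go of it. Then lift off only the copper cap, leaving the stopper seated and undisturbed, and finish while holding the cap still and level, rim down, in the gripper with its rim at least 6 cm higher than when it sat on the closed canister. Leave the canister standing where it is and do not disturb the other things.

Things in the scene. Friction and masses are not known exactly. Their poses are not given: they have to be found in the camera images.
- canister: Loose blue stoneware tea canister with white bands, 0.9 kg, round: body 91 mm across and 78 tall, then a sloping shoulder up to a white neck 54 mm across from z = 85 to 120 mm. Origin at the centre of its underside, z up; it stands on the worktop.
- canister_mouth (a point): Centre of the canister's open mouth, at the level of the neck's rim, 120 mm above its underside. The bore is 48 mm across and 32 mm deep; the neck's wall is 3 mm.
- stopper: Inner lid: loose round stopper, 0.1 kg. Cork plug 45 mm across (37 at its bevelled foot), 20 tall; wooden flange 60 across from z = 20 to 34 mm; above it, hidden in the cap, a boss 38 across, 8 tall, and a knob 14 across, 12 tall. Origin under the plug, z up. Starts standing on its plug on the worktop. Grip the flange's sides to carry both lids; the cap only rests on it.
- stopper_flange (a point): Centre of the flange's underside, 20 mm above the stopper's origin: it lies on point canister_mouth when the stopper is fully home.
- stopper_seat (a point): Centre of the flange's top, 34 mm above the stopper's origin, where the cap's rim rests.
- measure_cap: Outer lid: loose copper measuring cup upside down over the boss, about 0.06 kg, 50 mm across and 34 tall, wall 3 mm, up to 3 mm of sideways play round the boss. It rests loosely on the flange, which sticks out 5 mm all round it. Origin at the centre of its rim (its lower end), z up towards its closed end. Grip it by its sides, clear of the flange.
- salt_shaker: glass shaker with grey cap, 44 mm across, 90 tall; origin at the centre of its underside, z up. Bystander.
- pepper_shaker: glass shaker with grey cap, 44 mm across, 90 tall; origin at the centre of its underside, z up. Bystander.
- chilli_shaker: glass shaker with grey cap, 44 mm across, 90 tall; origin at the centre of its underside, z up. Bystander.
- spice_jar: glass spice jar with ochre cap, 42 mm across, 96 tall; origin at the centre of its underside, z up. Bystander.
- soap_pump: red soap dispenser with a white pump head, 67 x 74 mm, 168 tall; origin at the centre of its underside, z up. Bystander.
- banana: yellow banana, 196 x 60 x 35 mm; lies on the worktop; origin at the centre of its underside, z up. Bystander.
Things that resemble listed ones, but are neither listed nor needed, are in the scene too. What is meant by the measure_cap is not purple, and is the smaller of those in its own colour.

How it is judged:
On the way, in this order (a step that is already met when the one before it is completed fails the run):
1. the stopper is carried, gripped by the fingers, with the cap nested on it, more than 3 cm above the worktop (distance between measure_cap and stopper_seat below 0.007 m and angle between the z axis of measure_cap and the z axis of stopper, either way round below 0.12 rad and height (world z) of stopper above 0.03 m and contact force between the fingers and stopper above 0.5 N), for 0.2 s.
2. still held, it is lowered into the canister's mouth to within 8 mm of home (distance between measure_cap and stopper_seat below 0.007 m and angle between the z axis of measure_cap and the z axis of stopper, either way round below 0.12 rad and horizontal distance between stopper_flange and canister_mouth below 0.004 m and z of stopper_flange in the frame of canister_mouth below 0.008 m and contact force between the fingers and stopper above 0.5 N), for 0.04 s.
3. the stopper is fully home with the cap on it, and the fingers have let go of it (horizontal distance between stopper_flange and canister_mouth below 0.004 m and z of stopper_flange in the frame of canister_mouth below 0.003 m and angle between the z axis of stopper and the z axis of canister, either way round below 0.07 rad and distance between measure_cap and stopper_seat below 0.007 m and angle between the z axis of measure_cap and the z axis of stopper, either way round below 0.12 rad and contact force between the fingers and stopper below 0.1 N and contact force between the fingers and measure_cap below 0.1 N), for 0.2 s.
At the end, for the whole second after the job is handed in: Stopper home (flange within 3 mm of the rim, 4 mm of centre, 0.07 rad of square) and untouched; cap held by the fingers (over 1 N), still, within 0.25 rad of level, rim over 70 mm above the mouth, touching nothing else; canister upright; it and the bystanders within 30 mm of their starts (horizontal distance between stopper_flange and canister_mouth below 0.004 m and z of stopper_flange in the frame of canister_mouth below 0.003 m and angle between the z axis of stopper and the z axis of canister, either way round below 0.07 rad and z of measure_cap in the frame of canister_mouth above 0.07 m and contact force between the fingers and measure_cap above 1 N and contact force between measure_cap and stopper below 0.05 N and contact force between measure_cap and canister below 0.05 N and contact force between the fingers and stopper below 0.1 N and angle between measure_cap's own z axis and vertical below 0.25 rad and linear speed of measure_cap below 0.03 m/s and linear speed of stopper below 0.02 m/s and angle between canister's own z axis and vertical below 0.04 rad and height (world z) of canister below 0.005 m and distance of each of canister, salt_shaker, pepper_shaker, chilli_shaker, spice_jar, soap_pump, banana from where it was at the start of the episode below 0.03 m); the arm keeps its last pose, push and grip.
It fails at once if the cap is taken off the stopper while the stopper is not fully home in the canister (distance between measure_cap and stopper_seat above 0.015 m and not (horizontal distance between stopper_flange and canister_mouth below 0.005 m and z of stopper_flange in the frame of canister_mouth below 0.004 m)).
It fails at once if the stopper comes up out of the mouth while the fingers pull on the cap (contact force between the fingers and measure_cap above 2 N and horizontal distance between stopper_flange and canister_mouth below 0.03 m and z of stopper_flange in the frame of canister_mouth above 0.005 m).
It fails at once if the canister is tipped or pushed more than 30 mm (angle between canister's own z axis and vertical above 0.2 rad or distance of canister from where it was at the start of the episode above 0.03 m).
It fails at once if a bystander is disturbed (distance of any of salt_shaker, pepper_shaker, chilli_shaker, spice_jar, soap_pump, banana from where it was at the start of the episode above 0.03 m).
It also fails if it takes over 54 s, if anything falls off the work surface, if the arm or the gripper's body presses on something with over 40 N, if the wrist force passes 120 N, or if a joint passes its speed limit or range.

ROBOT

A 6-joint arm with a two-finger parallel gripper is mounted at the origin on the work surface; the furniture and walls round the work are solid. World frame = base frame: x ahead of the robot, y to its left, z up, the work surface at z = 0. Lengths are in m, angles in rad, forces in N, time in s.
With the tool pointing down it reaches from about 0.375 to 0.975 m from the base axis. Payload 3.8 kg.
Tool frame: the origin (TCP) lies midway between the tips of the shut fingers; the grasp point (between the pads) lies 19 mm behind it; z points along the fingers, y is the line along which they close (so a half turn about z gives the same grasp; the last joint's range is limited). The gripper opens to 88 mm and grips with 3 to 60 N. Pads are 18 mm wide; open, the fingers measure 123 mm over their backs; the gripper's body (75 mm by 187 mm) begins 45 mm behind the grasp point.
Start: joints at [1.274, 0.264, 1.604, -0, 1.274, -0.037], TCP at [0.173, 0.652, 0.239] pointing down, gripper open.
Joint ranges: [-2.63, 2.63], [-0.94, 2.18], [0.31, 2.57], [-1.31, 4.45], [0, 2.66], [-2.55, 2.55]. Speed limits (rad/s): [2.57, 2.57, 3.14, 3.14, 3.14, 3.14].

INTERFACE

Orientations are given as a rotation vector (axis times angle).
In Python, from cell import manip, inverse_kinematics, cams, order gives the robot as it stands. Calls block until the motion is done:
- manip.move_pose(position, orientation): joint-space move of the TCP to a pose.
- manip.move_linear(position, rate=0.15, rot=None): straight line of the TCP; rot=None keeps the orientation; rate is the mean speed in m/s.
- manip.set_joints(angles): joint-space move.
- manip.set_gripper(opening, force=None): finger opening in m; force is the grip in N (None keeps the last); returns when the fingers have stopped.
- manip.dwell(seconds).
- inverse_kinematics(position, orientation): joint angles nearest the present ones, or None.
- manip.state(): the state.
- cams.capture(name): name is "scene" or "top" or "wrist"; returns a dict with "image" (384x512x3 uint8, blue, green, red), "z_map" (384x512 float32, m along the optical axis (not along the pixel's ray), 0 where there is no reading), "intrinsics" (3x3 intrinsics, pixels), "position" and "orientation" of the camera in the world; the wrist camera has in their place "T_tool_cam" (4x4, takes a point from camera to tool coordinates, whose origin is the TCP and whose axes are the flange's). Camera axes: x right, y down, z forward; pixel columns grow to the right and rows downward; lengths in m; the calibration is good to about 2 mm. A picture is of the moment at which its call begins: read the wrist's pose just before it.
A pose or a line that the arm cannot do raises manip.IKError and nothing moves.
- order.close_job(): hands the job in; it is judged then, once.
The state is a dict: "clock": time; "joint_pos": joint angles; "joint_velocities": joint speeds; "tau": joint torques, N m; "tool_pos": TCP position; "tcp_rot": TCP orientation; "contact_force": force on the tool from outside, world axes, zero at the start; "moment": the same for the moment, N m; "gripper_width": finger opening in m; "grasp_force": force on a finger pad.
Only numpy, scipy, OpenCV 4.12 (cv2) and the standard library are available. Lean on these libraries where they do the work, as an engineer would, in place of code of your own. Each camera call takes 0.05 s, during which the arm holds its last target. There are 200 camera calls.

## Working session

There is one attempt and no reset: what is moved stays moved. The work goes in short steps, each a Python script; the robot and the scene stay as the last script left them, time stands still between calls to the robot, and variables do not carry over. Pictures are saved under pics/ and viewed, at most 10 in all, crops included, and the job is handed in when it is done.

```bash
mkdir -p pics; ls; python3 - <<'E'
from cell import manip,cams
import cv2,numpy as np
for n in("top","scene"):
    c=cams.capture(n); cv2.imwrite(f"pics/{n}0.png",c["image"]); np.savez(f"{n}0.npz",**c)
    print(n,c["position"],c["orientation"],c["intrinsics"])
s=manip.state();print(s["clock"],s["tcp_rot"],s["tool_pos"])
E
```

```text
pics
top [0.24707424 0.15778782 1.59795726] [-2.11483293  2.09981989 -0.22925235] [[415.42807733   0.         250.17599047]
 [  0.         415.42807733 197.77382713]
 [  0.           0.           1.        ]]
scene [0.09663616 1.18490974 0.68615231] [-0.53036638  2.45931872 -1.47316751] [[407.37504641   0.         254.40933815]
 [  0.         407.37504641 195.28043368]
 [  0.           0.           1.        ]]
0.1 [-0.40682048 -3.1147881   0.0031937 ] [0.17319003 0.65171162 0.23750332]
```

View pics/top0.png

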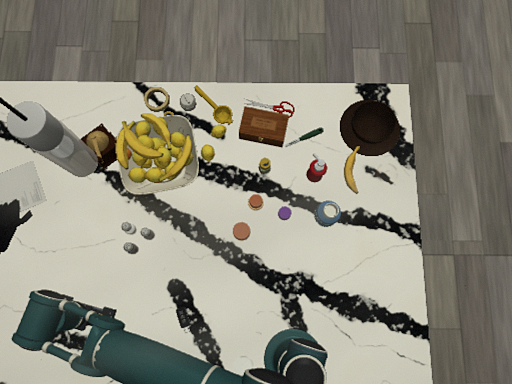

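View pics/scene0.png

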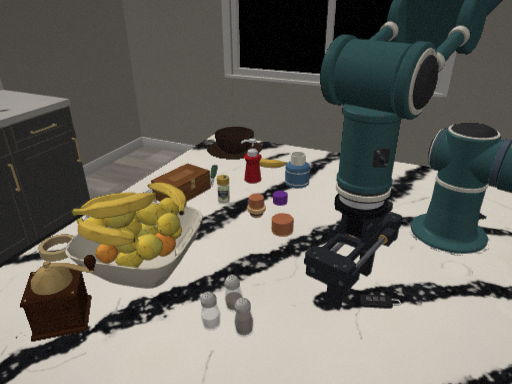

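Candidates for the measure_cap in the top view are the copper disc at (256,201), the copper disc at (241,231) and the purple one at (284,213). The (256,201) disc is the smaller copper one and shows a wooden flange. The canister is at (328,212). I'll measure these next.

```bash
cat > h.py <<'E'
import numpy as np,cv2
from scipy.spatial.transform import Rotation as R
from cell import manip,cams,inverse_kinematics,order
def pose(c,st=None):
    if "T_tool_cam" in c:
        T=np.eye(4);T[:3,:3]=R.from_rotvec(st["tcp_rot"]).as_matrix();T[:3,3]=st["tool_pos"]
        T=T@c["T_tool_cam"];return T[:3,:3],T[:3,3]
    return R.from_rotvec(c["orientation"]).as_matrix(),np.array(c["position"])
def cloud(c,st=None):
    M,p=pose(c,st);K=c["intrinsics"];z=c["z_map"];v,u=np.indices(z.shape)
    P=np.stack([(u-K[0,2])/K[0,0]*z,(v-K[1,2])/K[1,1]*z,z],-1)
    W=P@M.T+p;W[z==0]=np.nan;return W
def ray(c,uv,h,st=None):
    M,p=pose(c,st);K=c["intrinsics"];d=M@np.array([(uv[0]-K[0,2])/K[0,0],(uv[1]-K[1,2])/K[1,1],1])
    return p+d*(h-p[2])/d[2]
def project(c,X,st=None):
    M,p=pose(c,st);q=c["intrinsics"]@(M.T@(np.asarray(X)-p));return q[:2]/q[2]
E
python3 - <<'E'
from h import *
c=dict(np.load("top0.npz"));W=cloud(c)
s=dict(np.load("scene0.npz"));S=cloud(s)
np.set_printoptions(precision=4,suppress=True)
for n,u,v in(("stopper/cap",256,201),("bigcopper",241,231),("purple",284,213),("canister",328,212),("soap",317,168),("spice",265,165),("bananaA",352,170),("sh1",127,227),("sh2",147,233),("sh3",130,248)):
    p=W[v-4:v+5,u-4:u+5].reshape(-1,3);print(n,np.nanmedian(p,0),np.nanmax(p[:,2]))
E
```

```text
stopper/cap [0.5708 0.1364 0.067 ] 0.07554870639735478
bigcopper [0.4604 0.192  0.0441] 0.054879136198698886
purple [0.5331 0.0287 0.0337] 0.04229255240553442
canister [ 0.5272 -0.1293  0.0893] 0.12426093292072116
soap [ 0.6852 -0.0876  0.1181] 0.1713614293372725
spice [0.7038 0.1034 0.0942] 0.10423136449148984
bananaA [ 0.7092 -0.2423  0.025 ] 0.04329220922460464
sh1 [0.4666 0.6102 0.0806] 0.09289961692196136
sh2 [0.4453 0.5367 0.0782] 0.09713378774394688
sh3 [0.3899 0.5958 0.079 ] 0.09454162322247917
```

```bash
python3 - <<'E'
from h import *
np.set_printoptions(precision=4,suppress=True)
rv=[0,-np.pi,0]
for n,x,y,z in(("stop",.571,.136,.30),):
    manip.move_pose([x-.0,y,z],rv); manip.dwell(.3)
    st=manip.state();c=cams.capture("wrist");np.savez(f"w_{n}.npz",st_pos=st["tool_pos"],st_rot=st["tcp_rot"],**c)
    cv2.imwrite(f"pics/w_{n}.png",c["image"])
    print(st["clock"],st["tool_pos"],st["tcp_rot"],st["joint_pos"],c["T_tool_cam"],c["intrinsics"])
    W=cloud(c,st)
    for p in([.571,.136,.068],[.527,-.129,.12]):print(project(c,p,st))
E
```

```text
2.7333 [0.5709 0.1364 0.2999] [ 0.0011 -3.1414 -0.    ] [ 0.1921  0.0659  1.7205  0.      1.3554 -1.3794] [[-0.0003 -0.9567 -0.291   0.0751]
 [ 1.     -0.0001 -0.0007 -0.0002]
 [ 0.0007 -0.291   0.9567 -0.1464]
 [ 0.      0.      0.      1.    ]] [[330.8581   0.     256.1241]
 [  0.     330.8581 184.452 ]
 [  0.       0.       1.    ]]
[256.1306 151.5896]
[-16.6522 117.3038]
```

View pics/w_stop.png

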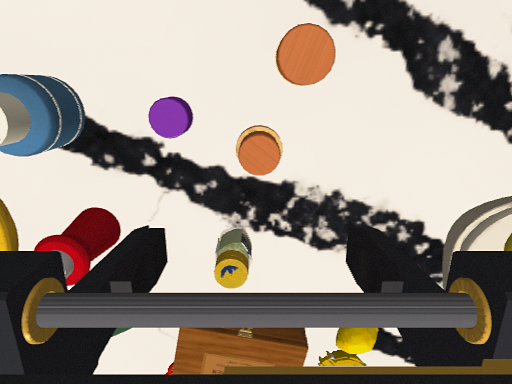

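The close view shows the small copper cap at (259,153) with its wooden flange arc behind it at (259,130). The larger copper cup at (306,54) and the purple cap at (170,117) are decoys, so the choice stands. Next I'll measure it precisely by ray casting, then look at the canister the same way.

```bash
cat >> h.py <<'E'
def circ(c,mask,h,st=None):
    "largest blob in mask -> boundary rays on plane z=h -> algebraic circle"
    cs,_=cv2.findContours(mask.astype(np.uint8),cv2.RETR_EXTERNAL,cv2.CHAIN_APPROX_NONE)
    k=cv2.convexHull(max(cs,key=cv2.contourArea))[:,0].astype(float)
    X=np.array([ray(c,q,h,st)[:2] for q in k])
    (x,y),d,a=cv2.fitEllipse(((X-X.mean(0))*1e4).astype(np.float32))
    return X.mean(0)+np.array([x,y])/1e4,np.array(d)/1e4
def near(W,x,y,r,z0,z1): return (np.hypot(W[...,0]-x,W[...,1]-y)<r)&(W[...,2]>z0)&(W[...,2]<z1)
E
python3 - <<'E'
from h import *
np.set_printoptions(precision=4,suppress=True)
f=dict(np.load("w_stop.npz"));st=dict(tool_pos=f.pop("st_pos"),tcp_rot=f.pop("st_rot"));W=cloud(f,st)
m=near(W,.571,.136,.05,.05,.1);print("top z",np.nanmedian(W[m][:,2]),np.nanstd(W[m][:,2]),m.sum())
m=near(W,.571,.136,.045,.060,.09);print("cap top",circ(f,m,.068,st))
m=near(W,.571,.136,.045,.020,.045);P=W[m];print("flange z",np.median(P[:,2]),P.min(0),P.max(0))
t=dict(np.load("top0.npz"));Wt=cloud(t);m=near(Wt,.571,.136,.045,.060,.09);print("top cam cap",circ(t,m,.068))
s=dict(np.load("scene0.npz"));Ws=cloud(s);m=near(Ws,.571,.136,.06,.01,.09);P=Ws[m];print("scene cam",m.sum(),P.min(0),P.max(0))
# canister view
manip.move_pose([.527,-.129,.34],[0,-np.pi,0]);manip.dwell(.3)
st=manip.state();c=cams.capture("wrist");np.savez("w_can.npz",st_pos=st["tool_pos"],st_rot=st["tcp_rot"],**c);cv2.imwrite("pics/w_can.png",c["image"])
W=cloud(c,st);m=near(W,.527,-.129,.06,.11,.14);P=W[m];print("rim z",np.median(P[:,2]),P.min(0),P.max(0));print("rim",circ(c,m,.12,st))
m=near(Wt,.527,-.129,.06,.11,.14);print("rim top",circ(t,m,.12))
print(manip.state()["clock"])
E
```

```text
top z 0.06836362271476637 0.002526857512351336 1449
cap top (array([0.5743, 0.1395]), array([0.049 , 0.0501]))
flange z 0.03438350941102747 [0.5453 0.1105 0.0209] [0.5902 0.1687 0.0449]
top cam cap (array([0.5749, 0.1371]), array([0.0485, 0.0489]))
scene cam 337 [0.5437 0.1163 0.0103] [0.6047 0.1708 0.0711]
rim z 0.12002186590487793 [ 0.5037 -0.1591  0.1101] [ 0.5571 -0.107   0.1227]
rim (array([ 0.5299, -0.1331]), array([0.0531, 0.0548]))
rim top (array([ 0.53  , -0.1343]), array([0.0526, 0.0545]))
4.1917
```

View pics/w_can.png

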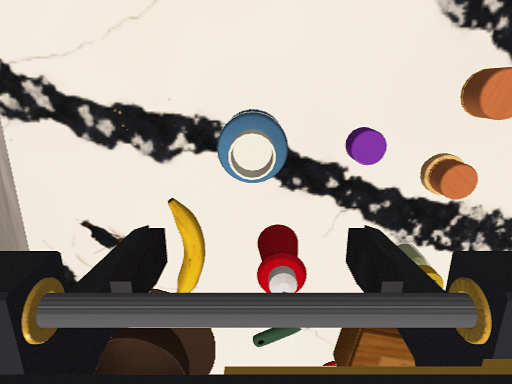

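The canister's open white neck is centred at (252,152), with the soap pump at (280,265) and the banana at (187,250), both clear of it. Rim height (0.120), neck diameter (54 mm) and cap diameter (50 mm) all match the given sizes. Now I'll grip the flange.

```bash
python3 - <<'E'
from h import *
np.set_printoptions(precision=4,suppress=True)
rv=[0,-np.pi,0]
manip.set_gripper(.088)
manip.move_pose([.575,.1396,.15],rv);manip.move_linear([.575,.1396,.011],rate=.08)
s=manip.state();print(s["tool_pos"],s["contact_force"])
manip.set_gripper(.04,force=20);s=manip.state();print(s["gripper_width"],s["grasp_force"],s["contact_force"])
manip.move_linear([.575,.1396,.13],rate=.06);manip.dwell(.3)
s=manip.state();print(s["clock"],s["tool_pos"],s["gripper_width"],s["grasp_force"],s["contact_force"])
c=cams.capture("wrist");cv2.imwrite("pics/held.png",c["image"]);np.savez("held.npz",st_pos=s["tool_pos"],st_rot=s["tcp_rot"],**c)
E
```

```text
[0.5755 0.1397 0.0116] [-0.3272  0.7233  1.3292]
0.059317423825401505 20.000083409249783 [-0.7466  0.247   0.962 ]
10.5333 [0.575  0.1396 0.1299] 0.059140453953591895 20.000010039657354 [-0.3559 -0.2638 -1.4964]
```

View pics/held.png

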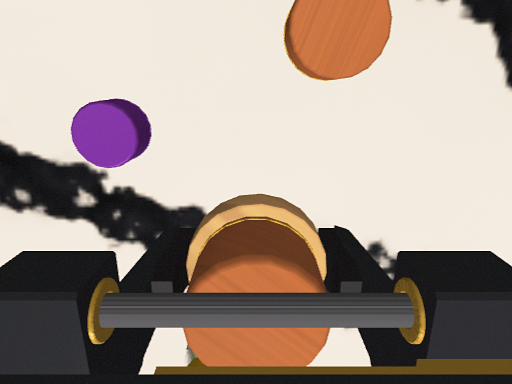

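The stopper with its cap is held between the fingers. The flange arc peaks at (257,195), the cap top is around (257,320), and the cap sits evenly on the flange. Next I'll find the flange centre in the tool frame.

```bash
cat >> h.py <<'E'
from scipy.optimize import least_squares
def fitR(X,r):
    g=least_squares(lambda p:np.hypot(X[:,0]-p[0],X[:,1]-p[1])-r,X.mean(0)+[.01,0],loss="soft_l1",f_scale=.0005)
    return g.x,np.sqrt(np.mean(g.fun**2))
E
python3 - <<'E'
from h import *
np.set_printoptions(precision=4,suppress=True)
f=dict(np.load("held.npz"));st=dict(tool_pos=f.pop("st_pos"),tcp_rot=f.pop("st_rot"));W=cloud(f,st)
hsv=cv2.cvtColor(f["image"],cv2.COLOR_BGR2HSV)
for v in range(192,262,6): print(v,hsv[v,257],W[v,257])
zb=st["tool_pos"][2]+.0084  # flange underside
# topmost edge of the flange per column = lower rim of flange
img=f["image"].astype(int);X=[];Y=[]
for u in range(215,300,3):
    col=hsv[170:240,u];k=np.where(col[:,1]>60)[0]
    if len(k): X.append(ray(f,(u,170+k[0]-.5),zb,st)[:2]);Y.append((u,170+k[0]))
print(Y[::4]);print("flange from lower edge",fitR(np.array(X),.030),st["tool_pos"])
X=[]
for u in range(215,300,3):
    k=np.where(W[180:250,u,2]>st["tool_pos"][2]+.0224-.002)[0]
    if len(k): X.append(ray(f,(u,180+k[0]-.5),zb+.014,st)[:2])
print("from top edge",fitR(np.array(X),.030))
# canister rim outer, near half
f=dict(np.load("w_can.npz"));st=dict(tool_pos=f.pop("st_pos"),tcp_rot=f.pop("st_rot"));W=cloud(f,st)
g=f["image"].astype(int);v,u=np.indices(W.shape[:2]);roi=(abs(u-252)<45)&(abs(v-150)<45)
m=roi&(W[...,2]<.098)&(W[...,2]>.05)
hole=roi&(np.hypot(u-252,v-152)<18); print("inside z",np.nanmedian(W[hole][:,2]))
hm=((W[...,2]<.11)&near(W,.53,-.133,.0245,-.1,.2)).astype(np.uint8);print("bore px",hm.sum())
print("bore-ish",circ(f,hm,.12,st)); print("rim",circ(f,near(W,.53,-.133,.06,.112,.14),.12,st))
E
```

```text
192 [ 18  19 247] [0.5905 0.1399 0.0009]
198 [ 16 134 126] [0.5453 0.1397 0.1464]
204 [ 16 136 189] [0.5455 0.1397 0.1531]
210 [ 18 128 239] [0.548  0.1397 0.153 ]
216 [ 15 132 195] [0.5507 0.1397 0.1528]
222 [ 11 173  99] [0.5507 0.1396 0.1589]
228 [ 11 171 100] [0.5507 0.1396 0.1644]
234 [ 10 168 102] [0.5505 0.1396 0.1699]
240 [ 11 175  96] [0.5498 0.1396 0.1759]
246 [ 10 163 103] [0.5503 0.1396 0.1794]
252 [ 10 168 102] [0.5504 0.1396 0.1831]
258 [ 11 170 135] [0.5505 0.1396 0.1867]
[(215, np.int64(207)), (227, np.int64(200)), (239, np.int64(195)), (251, np.int64(194)), (263, np.int64(194)), (275, np.int64(197)), (287, np.int64(201)), (299, np.int64(208))]
flange from lower edge (array([0.576 , 0.1393]), np.float64(0.00016428391232205605)) [0.575  0.1396 0.1299]
from top edge (array([0.5745, 0.1391]), np.float64(0.00020411845088839076))
inside z 0.08851366950373729
bore px 1229
bore-ish (array([ 0.5291, -0.1331]), array([0.0446, 0.046 ]))
rim (array([ 0.53  , -0.1331]), array([0.0531, 0.0545]))
```

```bash
python3 - <<'E'
from h import *
np.set_printoptions(precision=4,suppress=True)
rv=[0,-np.pi,0]
manip.move_linear([.575,.1396,.215],rate=.12)
manip.move_linear([.59,-.133,.215],rate=.15);manip.dwell(.3)
s=manip.state();c=cams.capture("wrist");cv2.imwrite("pics/can2.png",c["image"]);np.savez("can2.npz",st_pos=s["tool_pos"],st_rot=s["tcp_rot"],**c)
W=cloud(c,s);m=near(W,.53,-.133,.05,.112,.14);P=W[m];print(s["clock"],s["tool_pos"],"rim z",np.median(P[:,2]),P.min(0),P.max(0))
print("rim",circ(c,m,.12,s),"px",project(c,[.53,-.133,.12],s))
hm=near(W,.53,-.133,.0245,-.1,.108);print("bore px",hm.sum(),circ(c,hm,.12,s))
E
```

```text
13.7083 [ 0.59   -0.1327  0.215 ] rim z 0.12014434965033344 [ 0.5039 -0.1596  0.112 ] [ 0.5574 -0.1065  0.1225]
rim (array([ 0.5305, -0.1332]), array([0.0533, 0.0534])) px [256.18   105.9042]
bore px 3240 (array([ 0.5298, -0.1332]), array([0.0452, 0.0453]))
```

View pics/can2.png

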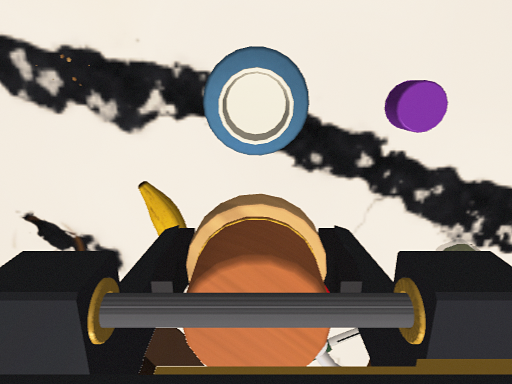

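The view confirms the canister mouth at (256,104), clear, with the stopper still held and the cap nested. The rim measures (0.5305, -0.1332), which agrees with the earlier view. Now I'll lower it in with force checks.

```bash
python3 - <<'E'
from h import *
np.set_printoptions(precision=3,suppress=True)
x,y=.5300,-.1328
manip.move_linear([x,y,.215],rate=.1);manip.move_linear([x,y,.132],rate=.08);manip.dwell(.2)
f0=manip.state()["contact_force"];z=.132;print(f0)
while z>.1112:
    z-=.002;manip.move_linear([x,y,z],rate=.03)
    s=manip.state();d=s["contact_force"]-f0;print(round(z,4),s["tool_pos"],d)
    if d[2]>8 or np.hypot(*d[:2])>6:break
print(s["clock"])
E
```

```text
[-0.134  0.487 -2.565]
0.13 [ 0.53  -0.133  0.13 ] [1.418 0.218 0.274]
0.128 [ 0.53  -0.133  0.128] [-0.48  -0.744 -0.165]
0.126 [ 0.53  -0.133  0.126] [ 0.007 -0.321  0.998]
0.124 [ 0.53  -0.133  0.124] [ 0.75  -0.311  0.78 ]
0.122 [ 0.53  -0.133  0.122] [ 0.149 -1.11   0.382]
0.12 [ 0.53  -0.133  0.12 ] [ 0.734 -0.264  1.133]
0.118 [ 0.53  -0.133  0.118] [ 0.104 -0.244  0.809]
0.116 [ 0.53  -0.133  0.116] [-0.22  -0.161  0.488]
0.114 [ 0.53  -0.133  0.114] [ 0.492 -0.122  0.059]
0.112 [ 0.53  -0.133  0.112] [ 0.648 -0.477  1.061]
0.11 [ 0.531 -0.133  0.111] [-2.171  0.043  6.964]
18.65
```

It slid in freely and met the rim at z≈0.111, as expected. Releasing and checking.

```bash
python3 - <<'E'
from h import *
np.set_printoptions(precision=4,suppress=True)
manip.set_gripper(.088);manip.dwell(.5)
s=manip.state();print(s["clock"],s["contact_force"],s["gripper_width"])
c=cams.capture("wrist");cv2.imwrite("pics/rel.png",c["image"]);W=cloud(c,s)
for n,z in(("flange top",.134),):
    X=[]
    for u in range(215,300,3):
        k=np.where(W[150:250,u,2]>z-.0025)[0]
        if len(k): X.append(ray(c,(u,150+k[0]-.5),z,s)[:2])
    print(n,fitR(np.array(X),.030))
m=near(W,.53,-.133,.045,.130,.138);print("flange z",np.median(W[m][:,2]),m.sum());m=near(W,.53,-.133,.045,.163,.175);P=W[m];print("cap top",np.median(P[:,2]),P.min(0),P.max(0))
for v in range(196,270,6): print(v,W[v,257])
E
```

```text
19.7417 [-0.9765 -0.1737  0.1897] 0.08818088683938868
flange top (array([ 0.5299, -0.1332]), np.float64(0.00021948842306109014))
flange z 0.13426891430902493 3295
cap top 0.16836068642392826 [ 0.505  -0.1576  0.163 ] [ 0.5491 -0.1086  0.171 ]
196 [ 0.5008 -0.1327  0.1227]
202 [ 0.5005 -0.1327  0.1309]
208 [ 0.5018 -0.1327  0.1343]
214 [ 0.5042 -0.1327  0.1347]
220 [ 0.5054 -0.1327  0.1379]
226 [ 0.506  -0.1327  0.1421]
232 [ 0.5061 -0.1328  0.1472]
238 [ 0.506  -0.1328  0.1523]
244 [ 0.5062 -0.1328  0.1563]
250 [ 0.5057 -0.1328  0.1614]
256 [ 0.5055 -0.1328  0.1657]
262 [ 0.5073 -0.1328  0.1662]
268 [ 0.5074 -0.1328  0.1695]
```

View pics/rel.png

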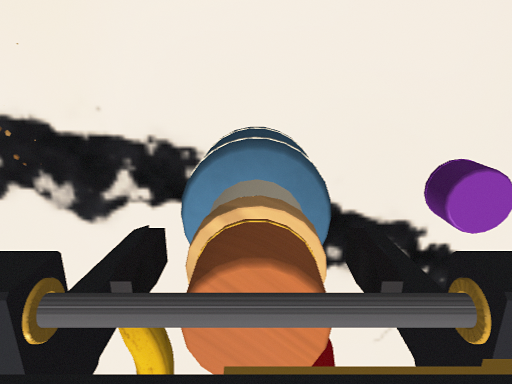

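The stopper is home: the flange top is level at z=0.1343 and centred at (0.530, -0.133), and the cap (257,330) is nested with the fingers clear. Now I'll lift off only the cap.

```bash
python3 - <<'E'
from h import *
np.set_printoptions(precision=4,suppress=True)
x,y=.5308,-.1330
manip.move_linear([x,y,.141],rate=.04)
manip.set_gripper(.03,force=10);s=manip.state();print(s["gripper_width"],s["grasp_force"],s["contact_force"])
manip.move_linear([x,y,.161],rate=.02);s=manip.state();print(s["gripper_width"],s["contact_force"])
manip.move_linear([x,y,.245],rate=.06);manip.dwell(1)
s=manip.state();print(s["clock"],s["tool_pos"],s["gripper_width"],s["grasp_force"],s["contact_force"])
c=cams.capture("wrist");w=c["image"];t=cams.capture("scene");W=cloud(c,s)
cv2.imwrite("pics/fin.png",np.hstack([cv2.resize(w,(400,300)),cv2.resize(t["image"][90:270,200:440],(400,300))]))
S=cloud(t);m=near(S,.53,-.133,.035,.1,.4);print("scene zs",np.histogram(S[m][:,2],np.arange(.1,.32,.01)))
E
```

```text
0.04888849012501032 9.999903588923189 [ 0.4617  0.129  -1.3051]
0.04903070004157261 [-0.4849 -0.7192 -0.5827]
25.0833 [ 0.5308 -0.133   0.245 ] 0.04892129981892263 9.999926140280877 [ 0.2391 -0.0858 -0.2407]
scene zs (array([42, 34, 40, 70, 32,  6,  0,  0,  0,  0,  0,  0,  0,  3, 26, 25, 20,
       39, 10,  1,  0]), array([0.1 , 0.11, 0.12, 0.13, 0.14, 0.15, 0.16, 0.17, 0.18, 0.19, 0.2 ,
       0.21, 0.22, 0.23, 0.24, 0.25, 0.26, 0.27, 0.28, 0.29, 0.3 , 0.31]))
```

View pics/fin.png

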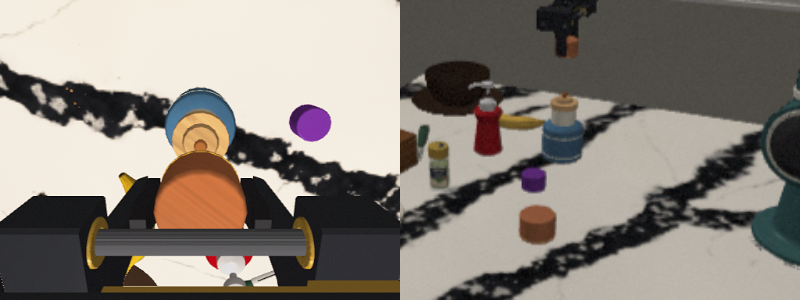

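The left pane shows the cap held in the gripper at (200,190) and the stopper seated with its knob bare at (200,138). The right pane shows the cap clear at (572,47) above the closed canister at (562,130). The cap rim is at about z=0.238, roughly 118 mm above the mouth.

```bash
python3 -c "
from cell import order
print(order.close_job())"
```

```text
the job is handed in; nothing more can be done
None
```

The job is handed in at about 25 s on the clock: the stopper is seated in the blue canister, and the copper cap is held still and level, rim down, about 12 cm above the mouth; no verdict came back.

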